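# Sweep the chopped pumpkin into the blue tray

### The arm

A 6-joint arm with a two-finger parallel gripper is mounted at the origin on the work surface. World frame = base frame: x ahead of the robot, y to its left, z up, the work surface at z = 0. Lengths are in m, angles in rad, forces in N, time in s.
With the tool pointing down it reaches from about 0.3 to 0.875 m from the base axis. Payload 6.4 kg.
Tool frame: the origin (TCP) lies midway between the tips of the shut fingers; the grasp point (between the pads) lies 19 mm behind it; z points along the fingers, y is the line along which they close (so a half turn about z gives the same grasp; the last joint's range is limited). The gripper opens to 85 mm and grips with 20 to 120 N. Pads are 22 mm wide; open, the fingers measure 114 mm over their backs; the gripper's body (76 mm by 85 mm) begins 54 mm behind the grasp point. The pads swing forward as they close: fully open they stand 13 mm farther back than shut.
Start: joints at [1.042, 0.181, 1.607, -0, 1.354, -0.206], TCP at [0.182, 0.545, 0.231] pointing down, gripper open.
Joint ranges: [-2.99, 2.99], [-0.89, 2.07], [0.3, 2.58], [-1.14, 4.28], [0, 2.63], [-3.12, 3.12]. Speed limits (rad/s): [2.57, 2.57, 3.01, 3.14, 3.14, 3.14].

### API

Orientations are given as a unit quaternion [w, x, y, z].
In Python, from bench import sensors, vision, ctrl gives the robot as it stands.
- The arm moves only by the tool carry_out, never from a script. Its argument "deltas" is text: rows parted by semicolons, each of 7 numbers parted by spaces: the shift along the tool's x, y, z in mm, then the turn, a rotation vector about the tool's x, y, z in rad, then the closure, from 0 (fully open) to 1 (shut). In form: tx ty tz ax ay az claw; .... A call has 1 to 12 rows; each row is the pose to reach, as a shift and turn from the pose commanded when the call began, along the tool's axes at that moment; what a row does not reach only later rows make up. A row lasts 1/8 s, in which the tool goes at most 62.5 mm and 10.7 degrees, less where a joint would pass 70% of its speed; a pose out of reach is approached as far as the arm can. A call with a gripper value outside its range is refused whole. The fingers move at their own pace and stop on an object; the grip force is fixed at half the most. Time passes only in rows, so rows that repeat a pose let the fingers close. It gives the time, the measured TCP pose, the force, the opening and the grip force at its end, in the units of the state.
- sensors.get_obs(): the state, without advancing time (a new reading comes with each control period).
- vision.camera(name): name is "scene" or "top"; returns the picture (480x640x3 uint8, blue, green, red); there is no depth.
- vision.camera_model(name): a dict with "K" (3x3 intrinsics, pixels), "k1" (the pictures are not rectified: a ray, as slopes to the right and down, at radius r is drawn at 1 + k1 r^2 times it, then the intrinsics apply), "extrinsics" (4x4, takes a point from world to camera coordinates). Camera axes: x right, y down, z forward; pixel columns grow to the right and rows downward; lengths in m; the calibration is good to about 2 mm. A picture is of the moment at which its call begins. camera_model takes no time and is no camera call.
- ctrl.hand_in(): hands the job in; it is judged then, once.
The state is a dict: "time_s": time; "q": joint angles; "dq": joint speeds; "joint_efforts": joint torques, N m; "eef_pos": TCP position; "eef_rot": TCP orientation; "wrist_force": force on the tool from outside, world axes, zero at the start; "torque": the same for the moment, N m; "opening": opening from 0.0 (shut) to 1.0 (fully open); "grasp_force": force on a finger pad.
Only numpy, scipy, OpenCV 4.12 (cv2) and the standard library are available. Lean on these libraries where they do the work, as an engineer would, in place of code of your own. Each camera call takes 0.05 s, during which the arm holds its last target. There are 200 camera calls.

### The job

Sweep all four pumpkin chunks along the chopping block with your fingers and off its end into the blue tray, so that they all lie in it. Only push the chunks, do not lift them, and leave the jar, the cup and everything else standing where they are.

Things in the scene. Friction and masses are not known exactly. Their poses are not given: they have to be found in the camera images.
- board: fixed light-wood chopping block, 200 mm (its x) by 300 mm (its y), top face 70 mm above the table; origin at the centre of its underside. Along both long edges (at x = +-95 mm) runs a raised brown guard 10 mm wide, 12 mm higher than the top face; the two short ends (y = +-150 mm) are open and a tray stands against each. The chunks lie in two lanes either side of its centre line, 50 to 70 mm from it, two to a lane, one toward each end; a jar and a cup stand on the centre line
- blue_tray: fixed open blue plastic tray against one short end of the block (either end, it changes), same yaw as the block, 200 mm (x) by 140 mm (y), 60 mm high so its rim lies 10 mm below the block's top face, walls and floor 3 mm; origin at the centre of its underside, 221 mm from the block's origin along the block's y
- steel_tray: the same tray in bare steel with green and brown vegetable scraps on its floor, against the other short end; not for the chunks
- chunk1: loose block of raw pumpkin, orange with a brown rind on one end, 32 x 26 x 24 mm (its x, y, z), about 22 g; origin at its centre. It starts flat on the chopping block, at any yaw
- chunk2: loose block of raw pumpkin, orange with a brown rind on one end, 32 x 26 x 24 mm (its x, y, z), about 22 g; origin at its centre. It starts flat on the chopping block, at any yaw
- chunk3: loose block of raw pumpkin, orange with a brown rind on one end, 32 x 26 x 24 mm (its x, y, z), about 22 g; origin at its centre. It starts flat on the chopping block, at any yaw
- chunk4: loose block of raw pumpkin, orange with a brown rind on one end, 32 x 26 x 24 mm (its x, y, z), about 22 g; origin at its centre. It starts flat on the chopping block, at any yaw
- spice_jar: small amber glass jar with a red cap, 36 mm across, 40 mm tall, 120 g, standing on the block's centre line; origin at the centre of its underside
- ramekin: small white ceramic cup, 40 mm across, 36 mm tall, 100 g, standing on the block's centre line; origin at the centre of its underside
- tomato_tin: red-labelled tin, 74 mm across, 110 mm tall, standing on the table beyond the block; origin at the centre of its underside
- mustard_jar: amber jar with a brass lid, 72 mm across, 105 mm tall, standing on the table beyond the block; origin at the centre of its underside
- oil_bottle: green bottle, 66 mm across, 210 mm tall, standing on the table to the left of the block; origin at the centre of its underside
Not all that is in view belongs to the job. Leave any green look-alike of the chunk3 alone. Leave any turquoise look-alike of the chunk2 alone.

How it is judged:
At the end, for the whole second after the job is handed in: All four chunks lie still inside the blue tray (centres between its walls and below 56 mm over the table), the spice jar and cup stand upright within 20 mm of where they started, and the tin, mustard jar and oil bottle stand upright within 30 mm of where they started (x of chunk1 in the frame of blue_tray between -0.097 and 0.097 m and y of chunk1 in the frame of blue_tray between -0.067 and 0.067 m and height (world z) of each of chunk1, chunk2, chunk3, chunk4 below 0.056 m and linear speed of each of chunk1, chunk2, chunk3, chunk4 below 0.02 m/s and x of chunk2 in the frame of blue_tray between -0.097 and 0.097 m and y of chunk2 in the frame of blue_tray between -0.067 and 0.067 m and x of chunk3 in the frame of blue_tray between -0.097 and 0.097 m and y of chunk3 in the frame of blue_tray between -0.067 and 0.067 m and x of chunk4 in the frame of blue_tray between -0.097 and 0.097 m and y of chunk4 in the frame of blue_tray between -0.067 and 0.067 m and distance of each of spice_jar, ramekin from where it was at the start of the episode below 0.02 m and angle between each of spice_jar, ramekin, tomato_tin, mustard_jar, oil_bottle's own z axis and vertical below 0.15 rad and distance of each of tomato_tin, mustard_jar, oil_bottle from where it was at the start of the episode below 0.03 m); the robot touches nothing.
It fails at once if a pumpkin chunk is lifted (its centre more than 33 mm above where it rests on the block) (height (world z) of any of chunk1, chunk2, chunk3, chunk4 above 0.115 m).
It fails at once if the spice jar or the white cup on the block is shoved more than 20 mm or tipped (distance of any of spice_jar, ramekin from where it was at the start of the episode above 0.02 m or angle between any of spice_jar, ramekin's own z axis and vertical above 0.3 rad).
It fails at once if the tin, mustard jar or oil bottle is moved more than 30 mm (distance of any of tomato_tin, mustard_jar, oil_bottle from where it was at the start of the episode above 0.03 m).
It also fails if it takes over 72 s, if anything falls off the work surface, if the arm or the gripper's body presses on something with over 40 N, if the wrist force passes 120 N, or if a joint passes its speed limit or range.

## Working session

There is one attempt and no reset: what is moved stays moved. The work goes in short steps, Python scripts to look and compute and a tool call to move; the robot and the scene stay as the last step left them, time stands still between calls to the robot, and variables do not carry over. Pictures are saved under pics/ and viewed, at most 10 in all, crops included, and the job is handed in when it is done.

Besides the shell and the picture viewer there is one more tool, called after "Emit:" in YAML: its name, and indented under it one key for each argument. carry_out: Moves the arm, as the interface text tells. Its arguments: {"type":"object","properties":{"deltas":{"type":"string"}},"required":["deltas"]}

```bash
mkdir -p pics; python3 - <<'E'
from bench import sensors, vision
import cv2,numpy as np
for n in("top","scene"):
    cv2.imwrite(f"pics/{n}0.png",vision.camera(n)); m=vision.camera_model(n); print(n,np.round(m["K"],1).tolist(),m["k1"],np.round(m["extrinsics"],3).tolist())
o=sensors.get_obs(); print(o["eef_pos"],o["eef_rot"],o["time_s"])
E
```

```text
top [[489.9, 0.0, 321.6], [0.0, 489.9, 228.3], [0.0, 0.0, 1.0]] -0.08896007421561877 [[0.003, -1.0, 0.011, 0.114], [-0.994, -0.005, -0.106, 0.601], [0.107, -0.011, -0.994, 1.155], [0.0, 0.0, 0.0, 1.0]]
scene [[478.2, 0.0, 311.4], [0.0, 478.2, 240.9], [0.0, 0.0, 1.0]] 0.023843993822942125 [[-0.709, 0.705, -0.015, 0.353], [0.443, 0.429, -0.787, -0.244], [-0.548, -0.565, -0.616, 1.373], [0.0, 0.0, 0.0, 1.0]]
[0.18210594 0.54488666 0.23048725] [-2.91600731e-04  1.60681905e-01  9.87005923e-01 -7.39872223e-04] 0.1
```

View pics/top0.png

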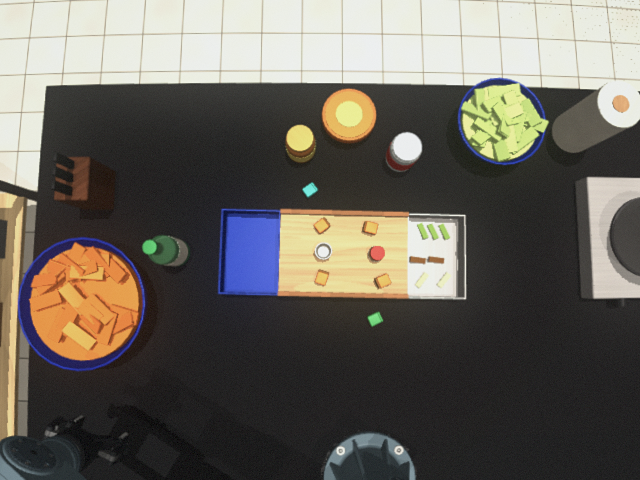

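View pics/scene0.png

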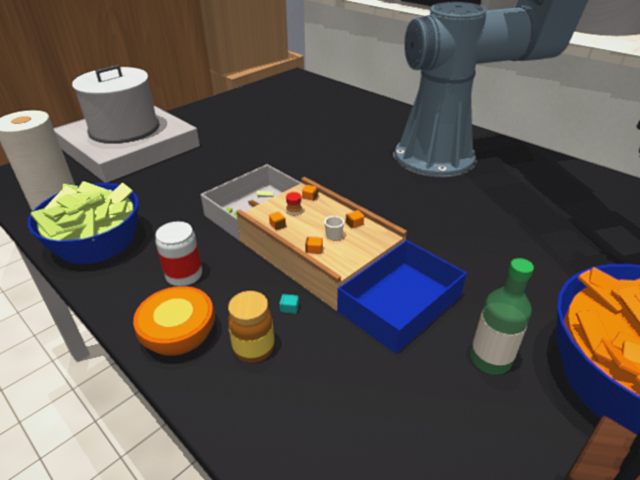

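The blue tray is on the left (250,254), which is +y, and the steel tray is on the right. Candidates for the chunks:
- Orange blocks on the board at (322,226), (370,228), (321,278) and (382,281): these are the chunks.
- Turquoise block (310,189) and green block (375,319): look-alikes on the table.
- Orange bits in the bowl (82,300): not part of the job.

The cup is at (322,252) and the jar at (377,253).

```bash
cat > h.py <<'E'
import cv2,numpy as np
from bench import vision
def back(uv,z,n="top"):
    m=vision.camera_model(n);K=np.array(m["K"]);E=np.array(m["extrinsics"]);R=E[:3,:3];t=E[:3,3]
    p=cv2.undistortPoints(np.float64(uv).reshape(-1,1,2),K,np.array([m["k1"],0,0,0.]))[:,0]
    d=np.c_[p,np.ones(len(p))]@R; c=-R.T@t
    return c+d*((z-c[2])/d[:,2])[:,None]
def blobs(im):
    h=cv2.cvtColor(im,cv2.COLOR_BGR2HSV)
    m=cv2.inRange(h,(5,175,110),(20,255,255)); m[:,:215]=0;m[:,470:]=0;m[:212]=0;m[296:]=0
    n,l,s,c=cv2.connectedComponentsWithStats(m)
    return [(c[i],s[i,4],cv2.minAreaRect(np.argwhere(l==i)[:,::-1].astype(np.float32))) for i in range(1,n) if s[i,4]>40]
E
python3 - <<'E'
from h import *
im=cv2.imread("pics/top0.png")
cv2.imwrite("pics/crop.png",cv2.resize(im[195:310,210:475],None,fx=3,fy=3,interpolation=cv2.INTER_CUBIC))
for c,a,r in blobs(im): print(c.round(1),a,r,back([c],.088)[0].round(3))
print(back([(323,251),(377,253)],[.106,.11]).round(3) if 0 else (back([(323,251)],.1)[0].round(3),back([(376.5,253)],.108)[0].round(3)))
E
```

```text
(array([0.542, 0.114, 0.1  ]), array([ 0.537, -0.007,  0.108]))
```

View pics/crop.png

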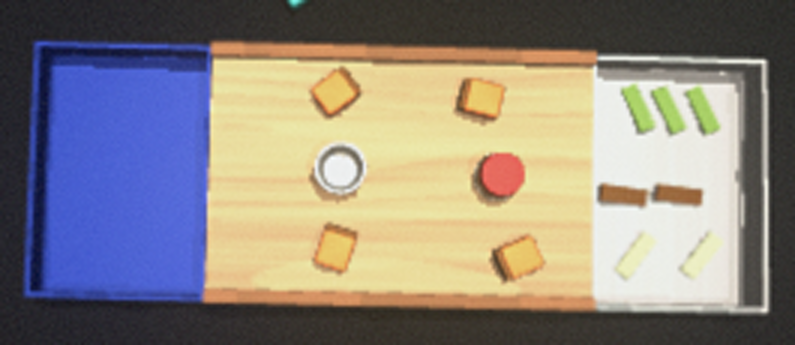

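The crop confirms four orange chunks with brown rinds. Their tops in full-picture pixels are (321.7,225), (371,227.3), (322,278.3) and (383.3,280.7). The block is slightly turned.

```bash
python3 - <<'E'
from h import *
f=lambda P:[(210+x/3,195+y/3) for x,y in P]
g=back(f([(211,42),(597,52),(594,308),(204,300)]),.082)
print("guard corners",g.round(3).tolist())
o=g.mean(0)[:2]; d=(g[0]+g[3]-g[1]-g[2])[:2]; e=(g[0]+g[1]-g[2]-g[3])[:2]
print("len",np.hypot(*d)/2,np.hypot(*e)/2)
a1=np.arctan2(-d[0],d[1]); a2=np.arctan2(e[1],e[0]); print("centre",o,"yaw",a1,a2)
y=(a1*3+a2*2)/5; R=np.array([[np.cos(y),-np.sin(y)],[np.sin(y),np.cos(y)]])
P=back(f([(335,90),(483,97),(336,250),(520,257)]),.094)[:,:2]
J=np.r_[back(f([(340,168)]),.106),back(f([(502,174)]),.11)][:,:2]
T=back(f([(38,42),(28,297)]),.06)[:,:2]
for n,p in zip("ABCDcjTT",np.r_[P,J,T]): print(n,p.round(4),"board",((p-o)@R).round(4))
E
```

```text
guard corners [[0.64, 0.213, 0.082], [0.634, -0.087, 0.082], [0.436, -0.082, 0.082], [0.442, 0.216, 0.082]]
len 0.2993639873463142 0.19827023928026882
centre [0.53797338 0.06485667] yaw -0.01962777445033265 -0.02044992586484581
A [0.6018 0.1168] board [0.0628 0.0532]
B [0.597  0.0034] board [ 0.0602 -0.0602]
C [0.48   0.1157] board [-0.059   0.0496]
D [ 0.475  -0.0239] board [-0.0612 -0.09  ]
c [0.5414 0.113 ] board [0.0025 0.0482]
j [ 0.5371 -0.0087] board [ 0.0006 -0.0735]
T [0.6429 0.3518] board [0.0992 0.289 ]
T [0.4424 0.355 ] board [-0.1014  0.2882]
```

```bash
cat >> h.py <<'E'
from scipy.spatial.transform import Rotation as Ro
O=np.array([.538,.0649,0]); Y=-.02
def delta(bx,by,z):
    "board-frame target (mm) -> row for the move tool, tool y along board x"
    from bench import sensors
    o=sensors.get_obs(); q=np.array(o["eef_rot"]); A=Ro.from_quat(np.r_[q[1:],q[0]])
    B=Ro.from_euler("z",Y); p=O+B.apply([bx/1e3,by/1e3,0])+[0,0,z/1e3]
    G=B*Ro.from_matrix([[0,1,0],[1,0,0],[0,0,-1]])
    print("board now",(B.inv().apply(np.array(o["eef_pos"])-O)*1e3).round(1),"row",(A.inv().apply(p-o["eef_pos"])*1e3).round(1),(A.inv()*G).as_rotvec().round(3),"q",np.round(o["q"],2))
E
python3 -c "
from h import *
delta(-58,10,180); print(back([(150,247),(170,265)],.21),back([(300,160)],.0))"
```

```text
board now [-365.4  472.8  230.5] row [-431.4 -350.    50.9] [-2.000e-03  1.000e-03  1.268e+00] q [ 1.04  0.18  1.61  0.    1.35 -0.21]
[[0.54137045 0.47181636 0.21      ]
 [0.50467904 0.42872815 0.21      ]] [[0.77761707 0.1710854  0.        ]]
```

Emit:
carry_out:
  deltas: "-431 -350 51 0 0 1.268 0.8; -431 -350 51 0 0 1.268 0.8; -431 -350 51 0 0 1.268 0.8; -431 -350 51 0 0 1.268 0.8; -431 -350 51 0 0 1.268 0.8; -431 -350 51 0 0 1.268 0.8; -431 -350 51 0 0 1.268 0.8; -431 -350 51 0 0 1.268 0.8; -431 -350 51 0 0 1.268 0.8; -431 -350 51 0 0 1.268 0.8; -431 -350 51 0 0 1.268 0.8; -431 -350 51 0 0 1.268 0.8"

```text
time_s: 1.6
eef_pos: [0.4793, 0.0779, 0.1802]
eef_rot: [-0.0, 0.714, 0.701, -0.0]
wrist_force: [0.3, 0.6, -0.6]
opening: 0.206
grasp_force: 0.0
```

```bash
python3 -c "
from h import *
delta(-58,8,76)
from bench import sensors;o=sensors.get_obs();print(o['opening'],o['time_s'])"
```

```text
board now [-58.9  11.8 180.2] row [ -3.9   0.9 104.2] [-0.    -0.     0.002] q [-0.08  0.03  1.88  0.    1.23 -0.07]
0.2055027541441612 1.6
```

Emit:
carry_out:
  deltas: "-4 1 50 0 0 0 0.8; -4 1 85 0 0 0 0.8; -4 1 104 0 0 0 0.8; -4 1 104 0 0 0 0.8; 10 1 104 0 0 0 0.8; 25 1 104 0 0 0 0.8; 40 1 104 0 0 0 0.8; 55 1 104 0 0 0 0.8; 70 1 104 0 0 0 0.8; 85 1 104 0 0 0 0.8; 100 1 104 0 0 0 0.8; 115 1 104 0 0 0 0.8"

```text
time_s: 3.1
eef_pos: [0.4834, 0.1926, 0.0762]
eef_rot: [-0.0, 0.714, 0.7, -0.0]
wrist_force: [0.1, -0.3, 0.0]
opening: 0.196
grasp_force: 0.2
```

```bash
python3 -c "
from h import *
cv2.imwrite('pics/p1.png',cv2.resize(vision.camera('top')[195:310,210:475],None,fx=3,fy=3))
delta(-58,165,76)"
```

```text
board now [-57.2 128.   76.3] row [37.  -0.8  0.4] [ 0.    -0.001  0.   ] q [0.15 0.26 1.86 0.   1.02 0.17]
```

View pics/p1.png

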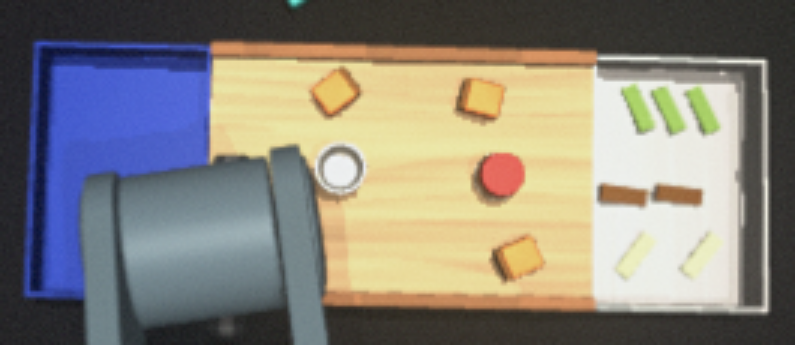

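The tool hides chunk C. The cup and the other chunks are undisturbed. I'll finish this stroke, lift, and go behind D.

Emit:
carry_out:
  deltas: "13 0 0 0 0 0 0.8; 26 0 0 0 0 0 0.8; 37 0 0 0 0 0 0.8; 37 0 0 0 0 0 0.8; 37 0 -60 0 0 0 0.8; 37 0 -90 0 0 0 0.8; -25 -2 -90 0 0 0 0.8; -87 -2 -90 0 0 0 0.8; -150 -2 -90 0 0 0 0.8; -212 -2 -90 0 0 0 0.8; -264 -2 -90 0 0 0 0.8; -264 -2 -90 0 0 0 0.8"

```text
time_s: 4.65
eef_pos: [0.476, -0.076, 0.1665]
eef_rot: [0.001, 0.716, 0.698, -0.0]
wrist_force: [-0.1, -1.2, 0.1]
opening: 0.202
grasp_force: 0.0
```

```bash
python3 -c "
from h import *
cv2.imwrite('pics/p2.png',cv2.resize(vision.camera('top')[195:310,210:475],None,fx=3,fy=3))
delta(-60,-136,76)"
```

```text
board now [ -59.3 -140.1  166.3] row [ 4.1 -0.7 90.3] [-0.    -0.    -0.004] q [-0.4   0.04  1.9   0.    1.2  -0.38]
```

View pics/p2.png

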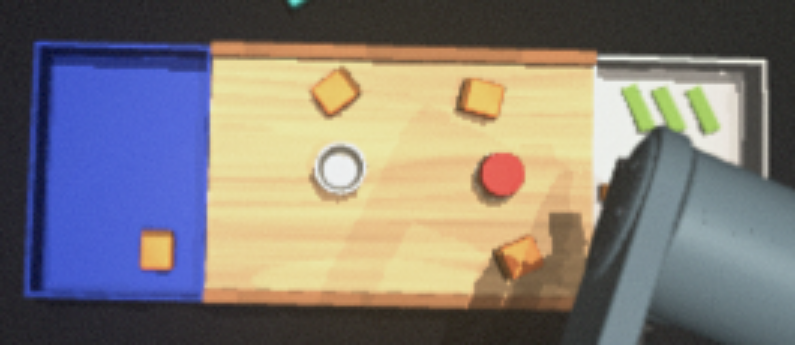

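Chunk C lies in the blue tray at crop pixel (157,250). Next is D.

Emit:
carry_out:
  deltas: "3 0 50 0 0 0 0.8; 3 0 80 0 0 0 0.8; 3 0 90 0 0 0 0.8; 3 0 90 0 0 0 0.8; 18 0 90 0 0 0 0.8; 33 0 90 0 0 0 0.8; 48 0 90 0 0 0 0.8; 63 0 90 0 0 0 0.8; 78 0 90 0 0 0 0.8; 93 0 90 0 0 0 0.8; 108 0 90 0 0 0 0.8; 123 0 90 0 0 0 0.8"

```text
time_s: 6.2
eef_pos: [0.4786, 0.0517, 0.0763]
eef_rot: [0.0, 0.714, 0.7, -0.0]
wrist_force: [-0.5, -0.2, 0.9]
opening: 0.199
grasp_force: 0.3
```

Emit:
carry_out:
  deltas: "15 1 0 0 0 0 0.8; 30 1 0 0 0 0 0.8; 45 1 0 0 0 0 0.8; 60 1 0 0 0 0 0.8; 75 1 0 0 0 0 0.8; 90 1 0 0 0 0 0.8; 105 1 0 0 0 0 0.8; 120 1 0 0 0 0 0.8; 135 1 0 0 0 0 0.8; 150 1 0 0 0 0 0.8; 165 1 0 0 0 0 0.8; 181 1 0 0 0 0 0.8"

```text
time_s: 7.7
eef_pos: [0.4832, 0.2327, 0.0763]
eef_rot: [-0.0, 0.714, 0.7, 0.0]
wrist_force: [0.5, -0.1, 0.7]
opening: 0.2
grasp_force: 0.0
```

```bash
python3 -c "
from h import *
delta(60,8,150)"
```

```text
board now [-58.1 166.7  76.3] row [-158.6  118.1  -73.7] [ 0. -0. -0.] q [0.23 0.29 1.82 0.   1.03 0.25]
```

Emit:
carry_out:
  deltas: "0 0 -50 0 0 0 0.8; 0 0 -90 0 0 0 0.8; -55 20 -90 0 0 0 0.8; -105 50 -90 0 0 0 0.8; -140 90 -90 0 0 0 0.8; -160 118 -90 0 0 0 0.8; -160 118 -90 0 0 0 0.8; -160 118 -90 0 0 0 0.8"

```text
time_s: 8.7
eef_pos: [0.5973, 0.0701, 0.1658]
eef_rot: [-0.001, 0.714, 0.7, -0.0]
wrist_force: [-0.5, -0.3, 1.0]
opening: 0.201
grasp_force: 0.0
```

```bash
python3 -c "
from h import *
cv2.imwrite('pics/p3.png',cv2.resize(vision.camera('top')[195:310,210:475],None,fx=3,fy=3))
delta(60,8,76)"
```

```text
board now [ 59.    6.7 165.9] row [ 1.3  1.1 89.9] [-0.001 -0.     0.001] q [-0.08  0.3   1.6   0.    1.24 -0.06]
```

View pics/p3.png

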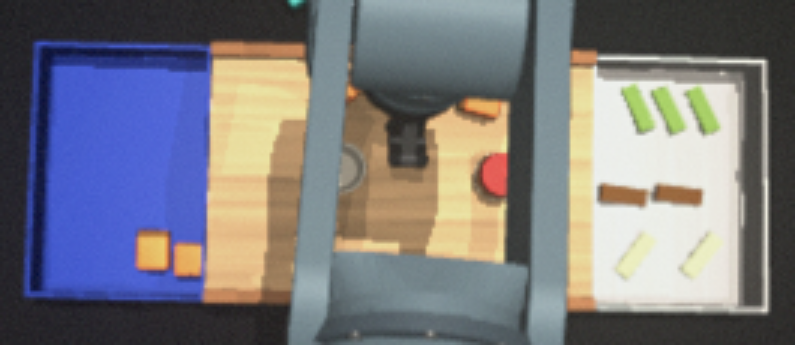

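Both near-lane chunks are in the tray, at crop pixels (152,250) and (188,258). Next is A.

Emit:
carry_out:
  deltas: "1 1 50 0 0 0 0.8; 1 1 80 0 0 0 0.8; 1 1 90 0 0 0 0.8; 1 1 90 0 0 0 0.8; 15 1 90 0 0 0 0.8; 30 1 90 0 0 0 0.8; 45 1 90 0 0 0 0.8; 60 1 90 0 0 0 0.8; 75 1 90 0 0 0 0.8; 90 1 90 0 0 0 0.8; 105 1 90 0 0 0 0.8; 120 1 90 0 0 0 0.8"

```text
time_s: 10.25
eef_pos: [0.6014, 0.1903, 0.0762]
eef_rot: [-0.0, 0.714, 0.7, -0.0]
wrist_force: [-0.8, -1.2, 0.7]
opening: 0.197
grasp_force: 0.4
```

Emit:
carry_out:
  deltas: "13 0 0 0 0 0 0.8; 26 0 0 0 0 0 0.8; 38 0 0 0 0 0 0.8; 38 0 0 0 0 0 0.8; 38 0 -60 0 0 0 0.8; 38 0 -90 0 0 0 0.8; -25 0 -90 0 0 0 0.8; -87 0 -90 0 0 0 0.8; -150 0 -90 0 0 0 0.8; -212 0 -90 0 0 0 0.8; -233 0 -90 0 0 0 0.8; -233 0 -90 0 0 0 0.8"

```text
time_s: 11.75
eef_pos: [0.5967, -0.0451, 0.1663]
eef_rot: [-0.0, 0.715, 0.699, 0.0]
wrist_force: [-0.2, 0.2, -0.1]
opening: 0.202
grasp_force: 0.0
```

```bash
python3 -c "
from h import *
cv2.imwrite('pics/p4.png',cv2.resize(vision.camera('top')[195:310,210:475],None,fx=3,fy=3))
delta(59,-105,76)"
```

```text
board now [  60.8 -107.3  166.2] row [ 2.3 -1.8 90.2] [-0.    -0.001 -0.001] q [-0.27  0.3   1.61  0.    1.24 -0.25]
```

View pics/p4.png

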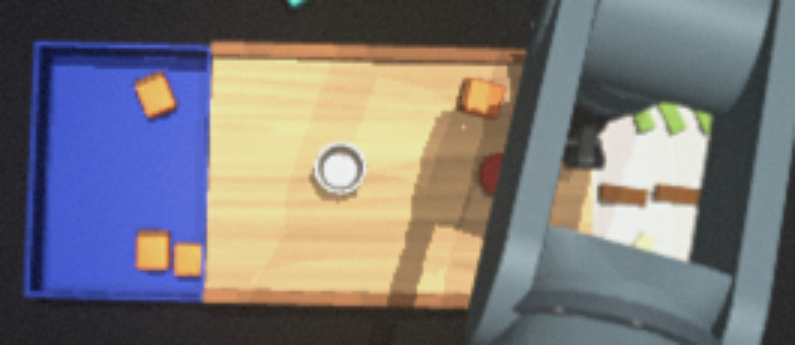

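Three chunks are in the tray, and the last one sits at crop pixel (483,97). I'll push it now.

Emit:
carry_out:
  deltas: "0 -1 50 0 0 0 0.8; 0 -1 80 0 0 0 0.8; 0 -1 90 0 0 0 0.8; 0 -1 90 0 0 0 0.8; 15 -1 90 0 0 0 0.8; 30 -1 90 0 0 0 0.8; 45 -1 90 0 0 0 0.8; 60 -1 90 0 0 0 0.8; 75 -1 90 0 0 0 0.8; 90 -1 90 0 0 0 0.8; 105 -1 90 0 0 0 0.8; 120 -1 90 0 0 0 0.8"

```text
time_s: 13.3
eef_pos: [0.5981, 0.0773, 0.0763]
eef_rot: [-0.0, 0.714, 0.7, -0.0]
wrist_force: [0.2, -1.2, -0.2]
opening: 0.197
grasp_force: 0.1
```

Emit:
carry_out:
  deltas: "15 0 0 0 0 0 0.8; 30 0 0 0 0 0 0.8; 45 0 0 0 0 0 0.8; 60 0 0 0 0 0 0.8; 75 0 0 0 0 0 0.8; 90 0 0 0 0 0 0.8; 105 0 0 0 0 0 0.8; 120 0 0 0 0 0 0.8; 135 0 0 0 0 0 0.8; 145 0 0 0 0 0 0.8; 154 0 0 0 0 0 0.8; 154 0 0 0 0 0 0.8"

```text
time_s: 14.8
eef_pos: [0.6011, 0.2309, 0.0762]
eef_rot: [-0.0, 0.714, 0.7, -0.0]
wrist_force: [-0.5, 0.1, -0.4]
opening: 0.2
grasp_force: 0.0
```

Emit:
carry_out:
  deltas: "0 0 -50 0 0 0 0.8; 0 0 -100 0 0 0 0.8; -60 0 -130 0 0 0 0.8; -120 0 -130 0 0 0 0.8; -180 0 -130 0 0 0 0.8; -180 0 -130 0 0 0 0.8; -180 0 -130 0 0 0 0.8; -180 0 -130 0 0 0 0.8; -180 0 -130 0 0 0 0.8"

```text
time_s: 15.92
eef_pos: [0.5975, 0.0516, 0.2061]
eef_rot: [-0.0, 0.713, 0.701, -0.0]
wrist_force: [-0.6, 1.6, 0.9]
opening: 0.203
grasp_force: 0.0
```

```bash
python3 -c "
from h import *
cv2.imwrite('pics/p5.png',vision.camera('top'));cv2.imwrite('pics/p6.png',vision.camera('scene'))
delta(59,-105,76)"
```

```text
board now [ 59.8 -12.4 206.2] row [-92.6  -0.9 130.2] [-0.    -0.     0.002] q [-0.11  0.26  1.57  0.    1.32 -0.09]
```

View pics/p5.png

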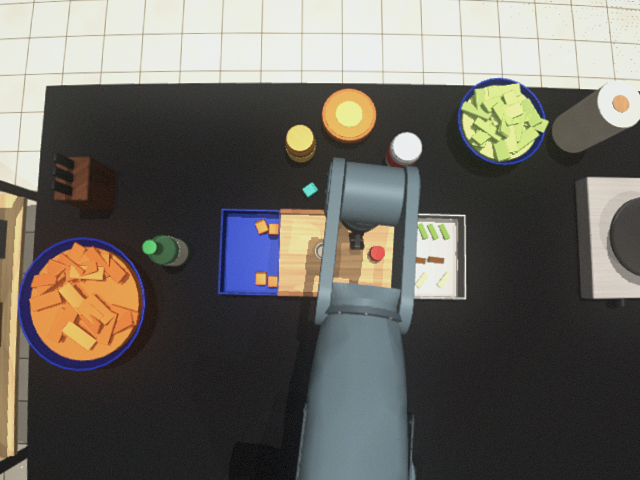

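View pics/p6.png

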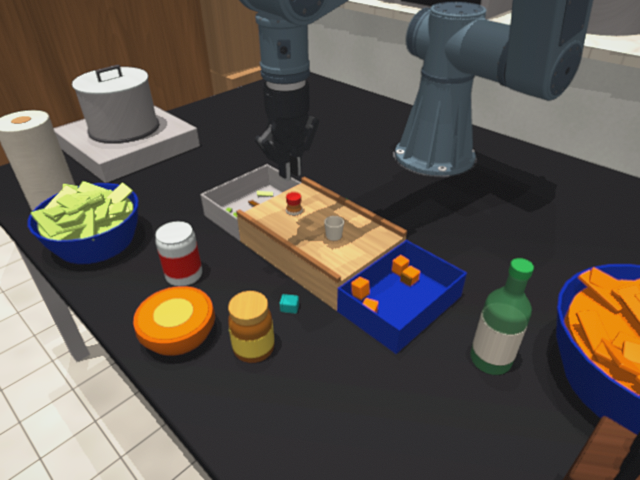

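All four chunks are in the blue tray: top picture (262,227), (273,229), (261,279), (272,282). The jar, cup and bottles haven't moved. I'll check the heights of the two chunks near the wall by triangulating from both cameras before handing in.

```bash
python3 - <<'E'
from h import *
for t,s in (((272,282),(401,265)),((273,229),(361,288))):
    z=np.arange(0,.09,.005)
    d=[np.linalg.norm(back([t],h)[0]-back([s],h,"scene")[0]) for h in z]; print("height",z[np.argmin(d)],min(d))
E
```

```text
height 0.02 0.0037311734802085105
height 0.04 0.002922610818874398
```

```bash
python3 -c "
from bench import ctrl
print(ctrl.hand_in())"
```

```text
the job is handed in; nothing more can be done
None
```

All four pumpkin chunks were pushed into the blue tray and the job is handed in at about 16 s of the 72 s; the jar, cup, tin, mustard jar and bottle look unmoved in the last pictures, but the hand-in returned no verdict.

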